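# Line the canisters up by height beside the kettle

## Robot

A 6-joint arm with a two-finger parallel gripper is mounted at the origin on the work surface. World frame = base frame: x ahead of the robot, y to its left, z up, the work surface at z = 0. Lengths are in m, angles in rad, forces in N, time in s.
With the tool pointing down it reaches from about 0.375 to 0.9 m from the base axis. Payload 3.1 kg.
Tool frame: the origin (TCP) lies on the centre line of the jaws, within the pads' length; the fingertips stand 8 mm ahead of it and the grasp point (between the pads) lies 11 mm behind it; z points along the fingers, y is the line along which they close (so a half turn about z gives the same grasp; the last joint's range is limited). The gripper opens to 85 mm and grips with 20 to 120 N. Pads are 22 mm wide; open, the fingers measure 114 mm over their backs; the gripper's body (76 mm by 85 mm) begins 54 mm behind the grasp point. The pads swing forward as they close: fully open they stand 13 mm farther back than shut.
Start: joints at [-1.389, 0.527, 1.433, -0, 1.181, -0.178], TCP at [0.22, -0.585, 0.239] pointing down, gripper open.
Joint ranges: [-3.08, 3.08], [-0.75, 2.2], [0.22, 2.44], [-1.43, 4.57], [0, 2.65], [-2.85, 2.85]. Speed limits (rad/s): [2.79, 2.79, 3.14, 3.14, 3.14, 3.14].

## Interface

Orientations are given as a unit quaternion [x, y, z, w].
In Python, from station import * gives the robot as it stands.
- The arm moves only by the tool play_rows, never from a script. Its argument "rows" is a list of rows, each a list of 3 entries, a list of its own where there are three numbers: the turn, a rotation vector about the tool's x, y, z in degrees, then the shift along the tool's x, y, z in mm, then the closure, from 0 (fully open) to 1 (shut). In form: [[[ax, ay, az], [dx, dy, dz], jaw], ...]. A call has 1 to 12 rows; each row shifts and turns the commanded pose from where the row before left it, along the tool's axes as they then stand; what a row does not reach is not made up. A row lasts 1/12 s, in which the tool goes at most 41.7 mm and 7.16 degrees, less where a joint would pass 70% of its speed; a pose out of reach is approached as far as the arm can. A call with a gripper value outside its range is refused whole. The fingers move at their own pace and stop on an object; "grip_force" is the grip in N (left out, the last holds). Time passes only in rows, so rows that do not move let the fingers close. It gives the time, the measured TCP pose, the force, the opening and the grip force at its end, in the units of the state.
- sense(): the state, without advancing time (a new reading comes with each control period).
- snapshot(name): name is "side" or "top"; returns (picture, depth): 480x640x3 uint8, red, green, blue; 480x640 float32, m along the optical axis (not along the pixel's ray), 0 where there is no reading.
- get_calibration(name): a dict with "vfov" (degrees; the focal length in pixels is half the picture's height over the tangent of half this angle, whatever the lens; pixels are square), "cx", "cy" (the principal point, pixels), "xyz" and "attitude" of the camera in the world. Camera axes: x right, y down, z forward; pixel columns grow to the right and rows downward; lengths in m; the calibration is good to about 2 mm. A picture is of the moment at which its call begins. get_calibration takes no time and is no camera call.
- sign_off(): hands the job in; it is judged then, once.
The state is a dict: "t": time; "q": joint angles; "qd": joint speeds; "tau": joint torques, N m; "tcp_pos": TCP position; "tool_rot": TCP orientation; "force": force on the tool from outside, world axes, zero at the start; "ft_torque": the same for the moment, N m; "finger_gap": opening from 0.0 (shut) to 1.0 (fully open); "gripper_force": force on a finger pad.
Only numpy, scipy, OpenCV 4.12 (cv2) and the standard library are available. Lean on these libraries where they do the work, as an engineer would, in place of code of your own. Each camera call takes 0.05 s, during which the arm holds its last target. There are 200 camera calls.

## Task

Line the four lidded canisters up on the black discs of the wooden board, one to a disc, in order of height: the tallest on the disc at the kettle's end and stepping down to the shortest at the other end. Stand each one upright in the middle of its disc, never tip one over, and leave the kettle and the mug where they are.

Things in the scene. Friction and masses are not known exactly. Their poses are not given: they have to be found in the camera images.
- jar_black: loose black glazed canister, the tallest: 145 mm high overall. Round upright body 56 mm in diameter and 133 mm high, topped by a fixed pale wooden lid 44 mm in diameter and 12 mm thick; about 0.42 kg (varies by a quarter). It stands on the counter. Origin: centre of its underside; z is up along its axis.
- jar_red: loose red glazed canister, the second tallest: 120 mm high overall. Round upright body 56 mm in diameter and 108 mm high, topped by a fixed pale wooden lid 44 mm in diameter and 12 mm thick; about 0.36 kg (varies by a quarter). It stands on the counter. Origin: centre of its underside; z is up along its axis.
- jar_green: loose green glazed canister, the third tallest: 95 mm high overall. Round upright body 56 mm in diameter and 83 mm high, topped by a fixed pale wooden lid 44 mm in diameter and 12 mm thick; about 0.3 kg (varies by a quarter). It stands on the counter. Origin: centre of its underside; z is up along its axis.
- jar_blue: loose dark blue glazed canister, the shortest: 70 mm high overall. Round upright body 56 mm in diameter and 58 mm high, topped by a fixed pale wooden lid 44 mm in diameter and 12 mm thick; about 0.24 kg (varies by a quarter). It stands on the counter. Origin: centre of its underside; z is up along its axis.
- disc_1: black disc 76 mm in diameter and 3 mm thick, fixed on the wooden board: the leftmost disc (largest y) as the robot sees it. The four discs lie in a straight row along the board, 95 mm apart. Origin: centre of its underside, on the board's top, 12 mm above the counter, so a canister stands with its underside 3 mm above this origin. y points along the row, to the robot's left. The board is fixed, 90 x 380 x 12 mm, brown wood.
- disc_2: black disc 76 mm in diameter and 3 mm thick, fixed on the wooden board: the second disc from the left as the robot sees it. The four discs lie in a straight row along the board, 95 mm apart. Origin: centre of its underside, on the board's top, 12 mm above the counter, so a canister stands with its underside 3 mm above this origin. y points along the row, to the robot's left. The board is fixed, 90 x 380 x 12 mm, brown wood.
- disc_3: black disc 76 mm in diameter and 3 mm thick, fixed on the wooden board: the third disc from the left as the robot sees it. The four discs lie in a straight row along the board, 95 mm apart. Origin: centre of its underside, on the board's top, 12 mm above the counter, so a canister stands with its underside 3 mm above this origin. y points along the row, to the robot's left. The board is fixed, 90 x 380 x 12 mm, brown wood.
- disc_4: black disc 76 mm in diameter and 3 mm thick, fixed on the wooden board: the rightmost disc (smallest y) as the robot sees it. The four discs lie in a straight row along the board, 95 mm apart. Origin: centre of its underside, on the board's top, 12 mm above the counter, so a canister stands with its underside 3 mm above this origin. y points along the row, to the robot's left. The board is fixed, 90 x 380 x 12 mm, brown wood.
- kettle: steel and black electric kettle, 228 mm high, base 156 mm in diameter, with a black handle reaching 111 mm from its axis (along its own -x) and a short spout reaching about 85 mm (along +x). It stands off one end of the board, left or right, never in line with the middle; a steel toaster 190 mm high and 280 x 160 mm (long side along x) stands off the other end. Origin: centre of its underside. Not to be shifted.
- mug: loose white mug, 85 mm high, 72 mm in diameter, its handle pointing roughly towards the robot; it stands in the same loose line as the waiting canisters, at least 110 mm from the next one, centre to centre. (A lidded clear jar of coffee capsules, 77 mm high and 84 mm in diameter, stands on the far side of the board, at least 20 mm clear of it, and plays no part.) Origin: centre of its underside. Not to be shifted.

How it is judged:
By the outcome, as a careful person would: the job done as asked, in the order asked, and still so for the second after the job is handed in, with the robot touching nothing.
It also fails if it takes over 120 s, if anything falls off the work surface, if the arm or the gripper's body presses on something with over 40 N, if the wrist force passes 120 N, or if a joint passes its speed limit or range.

## Working session

There is one attempt and no reset: what is moved stays moved. The work goes in short steps, Python scripts to look and compute and a tool call to move; the robot and the scene stay as the last step left them, time stands still between calls to the robot, and variables do not carry over. Pictures are saved under pics/ and viewed, at most 14 in all, crops included, and the job is handed in when it is done.

Besides the shell and the picture viewer there is one more tool, called after "Request:" as name([rows], argument=value, ...), one row to a line, values as JSON. play_rows: Moves the arm, as the interface text tells. Its arguments: {"type":"object","properties":{"rows":{"type":"array","items":{"type":"array"}},"grip_force":{"type":"number"}},"required":["rows"]}

```bash
mkdir -p pics; ls
python3 - <<'E'
from station import *
import cv2,numpy as np
s=sense(); print(s)
for n in("side","top"):
    p,d=snapshot(n); c=get_calibration(n); print(n,c)
    cv2.imwrite(f"pics/{n}0.png",p[:,:,::-1]); np.save(f"{n}0.npy",d)
E
```

```text
pics
{'t': 0.0, 'q': array([-1.38949413e+00,  5.28493893e-01,  1.43393601e+00, -1.21783833e-05,
        1.18138629e+00, -1.78506122e-01]), 'qd': array([ 0.00148481, -0.00063616,  0.00171294, -0.00063529,  0.00143709,
       -0.00135161]), 'tau': array([-6.39396676e-04, -4.42356133e+01, -1.78025401e+01, -3.52345714e-04,
        8.33424594e-03,  1.18461384e-05]), 'tcp_pos': array([ 0.21994922, -0.58425546,  0.23830585]), 'tool_rot': array([ 9.83859824e-01,  1.78937451e-01, -7.18502704e-06, -1.11175900e-03]), 'force': array([-0.07924536, -0.53452156,  0.73940334]), 'ft_torque': array([-0.0061159 ,  0.06507494,  0.02657966]), 'gripper_force': 0.0, 'finger_gap': 0.9987433723297483}
side {'vfov': 57.77871747065579, 'cx': 314.52466452788735, 'cy': 238.7495653579324, 'xyz': array([0.12757708, 0.59263439, 0.87330256]), 'attitude': array([-0.30027079,  0.8857624 , -0.33724476,  0.10737033])}
top {'vfov': 47.08381878173464, 'cx': 319.91135723942426, 'cy': 242.86495039794312, 'xyz': array([0.43861705, 0.00277196, 1.33267407]), 'attitude': array([ 0.70735801, -0.70500495,  0.03568404, -0.03659666])}
```

View pics/top0.png

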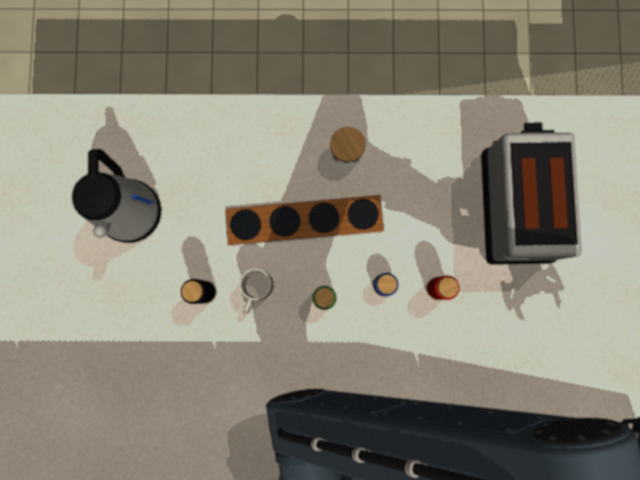

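View pics/side0.png

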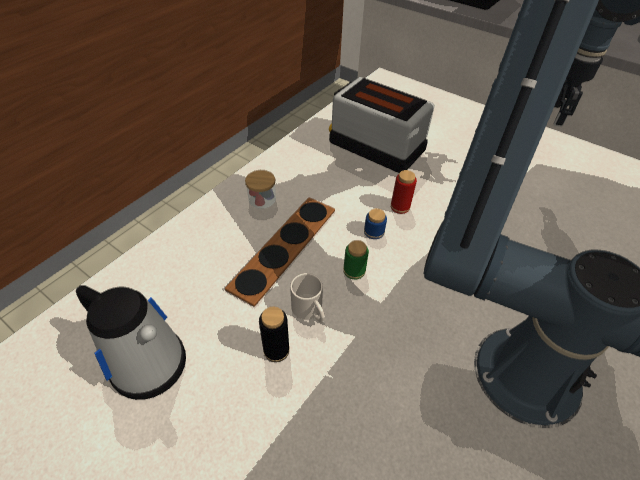

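Top view: the kettle is at the left (largest y), around (118,205), so black goes on disc_1. The discs are at about (246,224), (285,220), (323,217) and (363,213). The lids are black (191,291), green (324,297), blue (385,284) and red (446,287), with the mug at (257,285). The side view agrees with this.

```bash
cat > h.py <<'E'
from station import *
import cv2,numpy as np
from scipy.spatial.transform import Rotation as R
def cloud(n,d):
    c=get_calibration(n); f=240/np.tan(np.radians(c["vfov"])/2)
    v,u=np.mgrid[:480,:640]
    P=np.dstack([(u-c["cx"])/f*d,(v-c["cy"])/f*d,d])
    return P@R.from_quat(c["attitude"]).as_matrix().T+c["xyz"]
def lid(W,x,y,h,r=.04,tol=.006):
    m=(np.hypot(W[...,0]-x,W[...,1]-y)<r)&(abs(W[...,2]-h)<tol)
    p=W[m]; (cx,cy),rad=cv2.minEnclosingCircle(p[:,:2].astype(np.float32))
    return m.sum(),p.mean(0).round(4),np.round([cx,cy,rad],4)
E
python3 - <<'E'
from h import *
T=cloud("top",np.load("top0.npy")); S=cloud("side",np.load("side0.npy"))
img=cv2.imread("pics/top0.png")
print("counter z",T[260,290],T[320,120],T[150,250],S[380,230])
disc=[]
for u,v in((246,224),(285,220),(323,217),(363,213)):
    m=np.zeros((480,640),bool); m[v-18:v+19,u-18:u+19]=True
    m&=(img.max(2)<40)
    print("disc",m.sum(),T[m].mean(0).round(4)); disc.append(T[m].mean(0))
print(np.linalg.norm(np.diff(disc,axis=0),axis=1))
for n,u,v,h in(("black",191,291,.145),("green",324,297,.095),("blue",385,284,.07),("red",446,287,.12)):
    g=T[v,u]; print(n,g.round(4)); 
    for W in(T,S):
        try: print("  ",lid(W,g[0],g[1],h))
        except Exception as e: print(e)
for n,u,v in(("kettle",105,195),("toaster",530,190),("pot",347,145),("mugrim",257,272),("toastL",488,200)): print(n,T[v,u].round(3))
E
```

```text
counter z [0.53328754 0.07702882 0.00129632] [ 0.38774758  0.48435112 -0.00214407] [0.80533246 0.17829213 0.00195183] [4.87262979e-01 3.91089973e-01 2.46545755e-04]
disc 649 [0.6179 0.1848 0.0177]
disc 675 [0.6261 0.0898 0.0197]
disc 686 [ 0.6353 -0.0037  0.0177]
disc 637 [ 0.6448 -0.0979  0.018 ]
[0.09534645 0.09397163 0.09469766]
black [0.4556 0.2814 0.1439]
   (np.int64(324), array([0.4569, 0.2808, 0.1453]), array([0.4588, 0.2813, 0.0234]))
   (np.int64(372), array([0.4535, 0.2832, 0.1442]), array([0.4545, 0.2824, 0.0221]))
green [ 0.444  -0.005   0.0936]
   (np.int64(295), array([ 0.444 , -0.0043,  0.0955]), array([ 0.4452, -0.0066,  0.0243]))
   (np.int64(227), array([ 0.4413, -0.0021,  0.0942]), array([ 0.4417, -0.0032,  0.0227]))
blue [ 0.4741 -0.1445  0.0705]
   (np.int64(283), array([ 0.4754, -0.1473,  0.0706]), array([ 0.4757, -0.1453,  0.024 ]))
   (np.int64(175), array([ 0.4728, -0.1455,  0.0691]), array([ 0.4725, -0.1474,  0.0238]))
red [ 0.4667 -0.273   0.1174]
   (np.int64(316), array([ 0.4674, -0.2754,  0.1206]), array([ 0.4672, -0.2744,  0.0237]))
   (np.int64(155), array([ 0.4647, -0.2732,  0.1193]), array([ 0.4662, -0.2733,  0.0237]))
kettle [0.649 0.444 0.223]
toaster [ 0.668 -0.436  0.193]
pot [ 0.798 -0.058  0.073]
mugrim [0.504 0.156 0.007]
toastL [ 0.671 -0.389  0.059]
```

```bash
cat >> h.py <<'E'
def delta(x,y,z,yaw=None):
    "mm in tool axes from the measured pose to a world point"
    s=sense(); M=R.from_quat(s["tool_rot"]); 
    d=M.inv().apply(np.array([x,y,z])-s["tcp_pos"])*1000
    X=M.as_matrix(); print("t",round(s["t"],2),"pos",s["tcp_pos"].round(4),"yaw",np.degrees(np.arctan2(X[1,0],X[0,0])).round(1),"tilt",np.degrees(np.arccos(-X[2,2])).round(2),"gap",round(s["finger_gap"],3),"F",s["force"].round(1),"-> delta",d.round(1))
E
python3 - <<'E'
from h import *
S=cloud("side",np.load("side0.npy")); img=cv2.imread("pics/side0.png")
D=[]
for u,v in((251,283),(273,257),(294,233),(314,212)):
    m=(img.max(2)<45).astype(np.uint8); 
    n,l,st,c=cv2.connectedComponentsWithStats(m); k=l[v,u]
    q=S[l==k]; (a,b),r=cv2.minEnclosingCircle(q[:,:2].astype(np.float32)); print(st[k],q.mean(0).round(4),round(a,4),round(b,4),round(r,4))
E
```

```text
[236 270  30  25 601] [0.6132 0.1904 0.019 ] 0.3855 0.3779 0.3357
[259 245  30  24 543] [0.6205 0.0972 0.021 ] 0.3938 0.3331 0.372
[280 223  28  21 474] [ 6.335e-01 -6.000e-04  1.470e-02] 0.6346 -0.0019 0.0384
[300 203  26  19 397] [ 0.6362 -0.0857  0.0253] 0.4005 0.2371 0.4483
```

Request:
play_rows([
  [[0,0,-6.8],[0,0,0],0],
  [[0,0,-6.8],[0,0,0],0],
  [[0,0,-6.8],[0,0,0],0],
  [[0,0,-6.8],[0,0,0],0],
  [[0,0,-6.8],[0,0,0],0],
  [[0,0,-6.8],[0,0,0],0],
  [[0,0,-6.8],[0,0,0],0],
  [[0,0,-6.8],[0,0,0],0],
  [[0,0,-6.8],[0,0,0],0],
  [[0,0,-6.8],[0,0,0],0],
  [[0,0,-6.8],[0,0,0],0],
  [[0,0,0],[0,0,0],0],
])

```text
t: 1.1
tcp_pos: [0.22, -0.5846, 0.2388]
tool_rot: [0.672, 0.74, 0.0, -0.0]
force: [0.4, 0.1, 0.2]
finger_gap: 0.998
gripper_force: 0.0
```

```bash
python3 -c "
from h import *
delta(.4665,-.274,.20)"
```

```text
t 1.1 pos [ 0.22   -0.5846  0.2388] yaw 95.5 tilt 0.07 gap 0.998 F [0.4 0.1 0.2] -> delta [285.4 275.3  39.1]
```

Request:
play_rows([
  [[0,0,0],[26,25,0],0],
  [[0,0,0],[26,25,0],0],
  [[0,0,0],[26,25,0],0],
  [[0,0,0],[26,25,0],0],
  [[0,0,0],[26,25,0],0],
  [[0,0,0],[26,25,0],0],
  [[0,0,0],[26,25,0],0],
  [[0,0,0],[26,25,0],0],
  [[0,0,0],[26,25,7],0],
  [[0,0,0],[26,25,12],0],
  [[0,0,0],[25.4,25.3,20],0],
  [[0,0,0],[0,0,0],0],
])

```text
t: 2.1
tcp_pos: [0.4682, -0.2682, 0.1973]
tool_rot: [0.672, 0.74, 0.001, -0.004]
force: [-0.3, 0.1, -0.2]
finger_gap: 0.997
gripper_force: 0.0
```

Run:
```python
from h import *
delta(.4665,-.274,.074)
p,d=snapshot("side"); cv2.imwrite("pics/side1.png",cv2.resize(p[130:290,280:500,::-1],None,fx=3,fy=3))
```

```text
t 2.1 pos [ 0.4682 -0.2682  0.1973] yaw 95.5 tilt 0.44 gap 0.997 F [-0.3  0.1 -0.2] -> delta [ -6.5  -1.9 123.2]
```

View pics/side1.png

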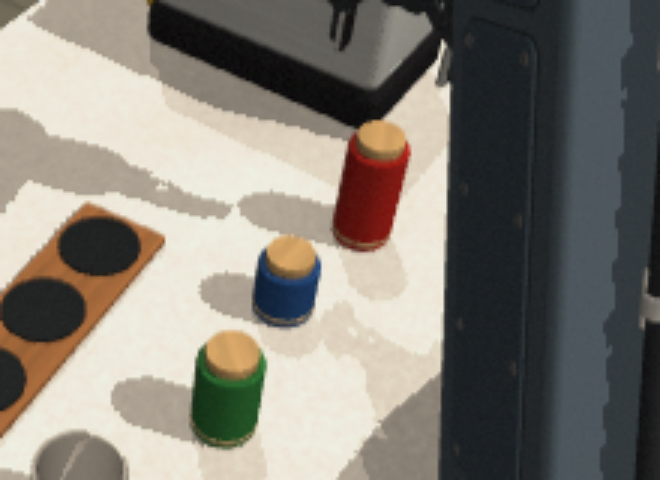

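The red canister stands clear at (370,190) in the crop, and the finger tips are above and behind it. I'll let the arm settle before descending.

Request:
play_rows([
  [[0,0,0],[0,0,10],0],
  [[0,0,0],[0,0,10],0],
  [[0,0,0],[0,0,0],0],
  [[0,0,0],[0,0,0],0],
])

```text
t: 2.48
tcp_pos: [0.4662, -0.2757, 0.1796]
tool_rot: [0.674, 0.739, -0.0, -0.001]
force: [-0.1, 0.1, 0.6]
finger_gap: 1.008
gripper_force: 0.0
```

Run:
```python
from h import *
delta(.4665,-.274,.074)
```

```text
t 2.48 pos [ 0.4662 -0.2757  0.1796] yaw 95.3 tilt 0.09 gap 1.008 F [-0.1  0.1  0.6] -> delta [  1.6   0.6 105.6]
```

Request:
play_rows([
  [[0,0,0],[1.6,0.6,15],0],
  [[0,0,0],[0,0,20],0],
  [[0,0,0],[0,0,20],0],
  [[0,0,0],[0,0,20],0],
  [[0,0,0],[0,0,18],0],
  [[0,0,0],[0,0,12.6],0],
  [[0,0,0],[0,0,0],0],
  [[0,0,0],[0,0,0],0.2],
  [[0,0,0],[0,0,0],0.5],
  [[0,0,0],[0,0,0],1],
  [[0,0,0],[0,0,0],1],
  [[0,0,0],[0,0,0],1],
], grip_force=45)

```text
t: 3.48
tcp_pos: [0.4679, -0.2739, 0.076]
tool_rot: [0.673, 0.74, -0.0, 0.001]
force: [-2.6, -0.6, 6.2]
finger_gap: 0.646
gripper_force: 47.5
```

Request:
play_rows([
  [[0,0,0],[0,0,0],1],
  [[0,0,0],[0,0,0],1],
  [[0,0,0],[0,0,0],1],
  [[0,0,0],[0,0,-5],1],
  [[0,0,0],[0,0,-10],1],
])

```text
t: 3.9
tcp_pos: [0.4669, -0.2723, 0.0892]
tool_rot: [0.673, 0.74, 0.0, -0.001]
force: [0.2, 0.5, -3.1]
finger_gap: 0.647
gripper_force: 48.2
```

Run:
```python
from h import *
delta(.6255,.0916,.19)
```

```text
t 3.9 pos [ 0.4669 -0.2723  0.0892] yaw 95.4 tilt 0.17 gap 0.647 F [ 0.2  0.5 -3.1] -> delta [ 347.6  191.9 -100.3]
```

Request:
play_rows([
  [[0,0,0],[0,0,-16],1],
  [[0,0,0],[0,0,-20],1],
  [[0,0,0],[0,0,-20],1],
  [[0,0,0],[5,10,-20],1],
  [[0,0,0],[12,16,-16],1],
  [[0,0,0],[18,16,-8],1],
  [[0,0,0],[24,15,0],1],
  [[0,0,0],[26,15,0],1],
  [[0,0,0],[28,15,0],1],
  [[0,0,0],[28,15,0],1],
  [[0,0,0],[28,15,0],1],
  [[0,0,0],[28,15,0],1],
])

```text
t: 4.9
tcp_pos: [0.5804, -0.0626, 0.1899]
tool_rot: [0.673, 0.74, 0.0, -0.0]
force: [-0.1, 0.1, -2.9]
finger_gap: 0.646
gripper_force: 48.3
```

Request:
play_rows([
  [[0,0,0],[28,15,0],1],
  [[0,0,0],[28,15,0],1],
  [[0,0,0],[28,12,0],1],
  [[0,0,0],[26,8,0],1],
  [[0,0,0],[22,6,10],1],
  [[0,0,0],[12,3,15],1],
  [[0,0,0],[6.6,0.9,20],1],
  [[0,0,0],[0,0,15],1],
  [[0,0,0],[0,0,0],1],
  [[0,0,0],[0,0,0],1],
  [[0,0,0],[0,0,0],1],
])

```text
t: 5.82
tcp_pos: [0.6264, 0.0908, 0.1306]
tool_rot: [0.673, 0.74, 0.0, 0.0]
force: [0.6, -0.3, -3.1]
finger_gap: 0.645
gripper_force: 48.6
```

Run:
```python
from h import *
delta(.6255,.0916,.09)
p,d=snapshot("side"); cv2.imwrite("pics/side2.png",cv2.resize(p[130:330,200:460,::-1],None,fx=3,fy=3))
p,d=snapshot("top"); cv2.imwrite("pics/top2.png",p[:,:,::-1])
T=cloud("top",d)
```

```text
t 5.82 pos [0.6264 0.0908 0.1306] yaw 95.4 tilt 0.08 gap 0.645 F [ 0.6 -0.3 -3.1] -> delta [ 0.9 -0.9 40.6]
```

View pics/side2.png

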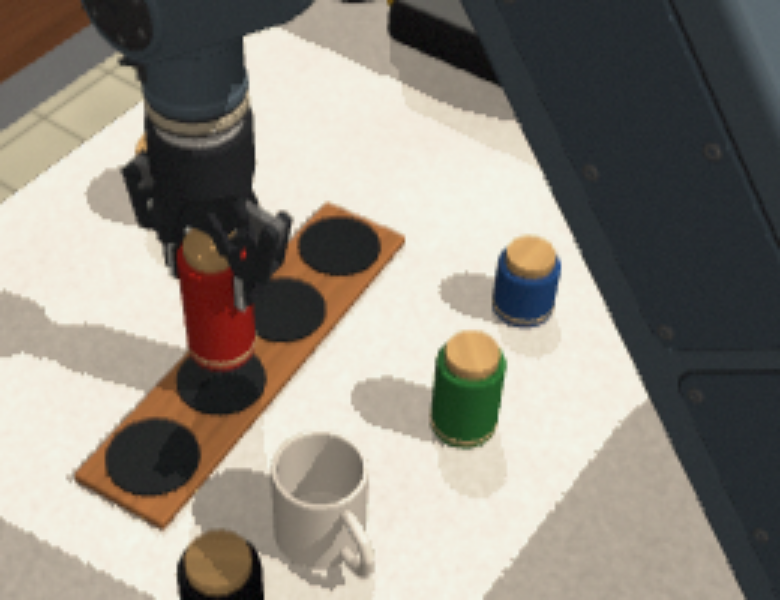

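The red canister hangs upright over disc_2 (bottom at about (220,362) in the crop, disc at (222,380)). Lowering it now.

Request:
play_rows([
  [[0,0,0],[0.9,-0.9,12],1],
  [[0,0,0],[0,0,12],1],
  [[0,0,0],[0,0,9],1],
  [[0,0,0],[0,0,4],1],
  [[0,0,0],[0,0,2],1],
  [[0,0,0],[0,0,0],1],
  [[0,0,0],[0,0,0],1],
])

```text
t: 6.5
tcp_pos: [0.6238, 0.0917, 0.0908]
tool_rot: [0.673, 0.74, -0.001, -0.001]
force: [-3.2, -0.3, 3.7]
finger_gap: 0.646
gripper_force: 48.3
```

Request:
play_rows([
  [[0,0,0],[0,0,1],1],
  [[0,0,0],[0,0,0],1],
  [[0,0,0],[0,0,0],1],
])

```text
t: 6.75
tcp_pos: [0.6239, 0.0917, 0.0908]
tool_rot: [0.673, 0.74, -0.001, -0.001]
force: [-5.0, -0.5, 8.4]
finger_gap: 0.647
gripper_force: 48.6
```

Request:
play_rows([
  [[0,0,0],[0,0,0],0.3],
  [[0,0,0],[0,0,0],0.1],
  [[0,0,0],[0,0,0],0],
  [[0,0,0],[0,0,0],0],
  [[0,0,0],[0,0,0],0],
  [[0,0,0],[0,0,-10],0],
  [[0,0,0],[0,0,-20],0],
  [[0,0,0],[0,0,-25],0],
  [[0,0,0],[0,0,-25],0],
  [[0,0,0],[0,0,-25],0],
  [[0,0,0],[0,0,-15],0],
])

```text
t: 7.67
tcp_pos: [0.6264, 0.0918, 0.2135]
tool_rot: [0.673, 0.74, 0.002, 0.002]
force: [0.4, -0.6, -0.0]
finger_gap: 0.994
gripper_force: 0.0
```

Run:
```python
from h import *
delta(.4555,.282,.19)
```

```text
t 7.67 pos [0.6264 0.0918 0.2135] yaw 95.4 tilt 0.29 gap 0.994 F [ 0.4 -0.6 -0. ] -> delta [ 205.5 -152.2   22.6]
```

Request:
play_rows([
  [[0,0,0],[15,-12,0],0],
  [[0,0,0],[26,-20,0],0],
  [[0,0,0],[30,-22,0],0],
  [[0,0,0],[30,-22,0],0],
  [[0,0,0],[30,-22,0],0],
  [[0,0,0],[30,-22,0],0],
  [[0,0,0],[26,-18,0],0],
  [[0,0,0],[18.5,-14.2,12],0],
  [[0,0,0],[0,0,10],0],
  [[0,0,0],[0,0,0],0],
  [[0,0,0],[0,0,0],0],
  [[0,0,0],[0,0,0],0],
])

```text
t: 8.67
tcp_pos: [0.4555, 0.2814, 0.1882]
tool_rot: [0.673, 0.739, 0.001, 0.001]
force: [-0.3, 1.4, 0.2]
finger_gap: 0.997
gripper_force: 0.0
```

Run:
```python
from h import *
delta(.4555,.282,.099)
p,d=snapshot("top"); cv2.imwrite("pics/top3.png",cv2.resize(p[120:360,60:380,::-1],None,fx=2.5,fy=2.5))
p,d2=snapshot("side"); 
for n,W in(("top",cloud("top",d)),("side",cloud("side",d2))): 
  try: print(n,lid(W,.6255,.0916,.135))
  except Exception as e: print(n,e)
```

```text
t 8.67 pos [0.4555 0.2814 0.1882] yaw 95.3 tilt 0.09 gap 0.997 F [-0.3  1.4  0.2] -> delta [ 0.6 -0.1 89.2]
top (np.int64(308), array([0.6234, 0.0894, 0.1355]), array([0.6236, 0.0899, 0.0224]))
side (np.int64(0), array([nan, nan, nan]), array([0., 0., 0.]))h.py:12: RuntimeWarning: Mean of empty slice.
  return m.sum(),p.mean(0).round(4),np.round([cx,cy,rad],4)
  ret = um.true_divide(
```

View pics/top3.png

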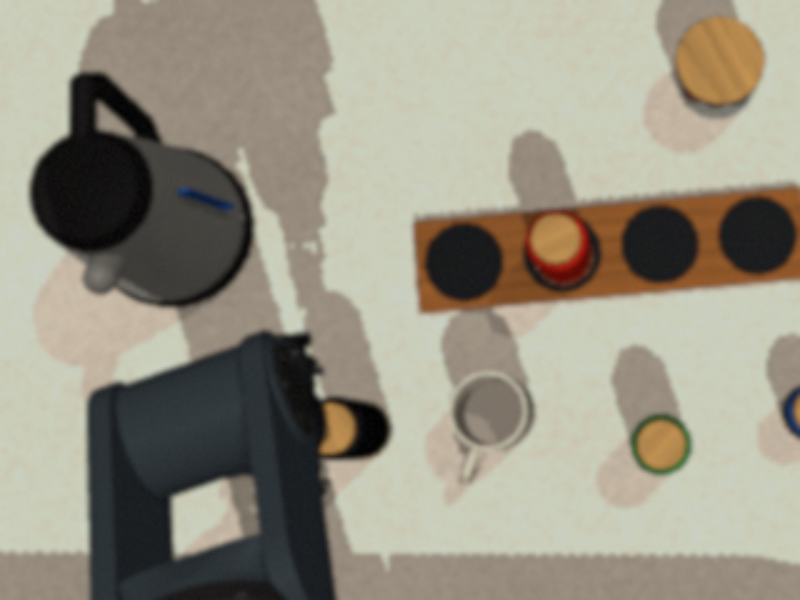

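Red stands upright on disc_2 (lid about (557,240), disc ring visible around it). Top measurement puts it within 3 mm of the disc centre. The gripper is above the black canister.

Request:
play_rows([
  [[0,0,0],[0.6,0,14],0],
  [[0,0,0],[0,0,20],0],
  [[0,0,0],[0,0,20],0],
  [[0,0,0],[0,0,20],0],
  [[0,0,0],[0,0,15],0],
  [[0,0,0],[0,0,0],0],
  [[0,0,0],[0,0,0],0.2],
  [[0,0,0],[0,0,0],0.5],
  [[0,0,0],[0,0,0],1],
  [[0,0,0],[0,0,0],1],
  [[0,0,0],[0,0,0],1],
  [[0,0,0],[0,0,0],1],
])

```text
t: 9.77
tcp_pos: [0.4553, 0.2829, 0.1001]
tool_rot: [0.673, 0.74, 0.002, 0.001]
force: [1.4, -1.3, 5.9]
finger_gap: 0.645
gripper_force: 48.2
```

Request:
play_rows([
  [[0,0,0],[0,0,0],1],
  [[0,0,0],[0,0,0],1],
  [[0,0,0],[0,0,-5],1],
  [[0,0,0],[0,0,-10],1],
  [[0,0,0],[0,0,-16],1],
  [[0,0,0],[0,0,-16],1],
  [[0,0,0],[0,0,-16],1],
  [[0,0,0],[0,0,0],1],
])

```text
t: 10.43
tcp_pos: [0.4551, 0.2833, 0.1645]
tool_rot: [0.673, 0.74, 0.002, 0.001]
force: [0.9, 0.2, -3.5]
finger_gap: 0.648
gripper_force: 48.5
```

Run:
```python
from h import *
delta(.6175,.1861,.145)
```

```text
t 10.43 pos [0.4551 0.2833 0.1645] yaw 95.4 tilt 0.29 gap 0.648 F [ 0.9  0.2 -3.5] -> delta [-112.2  152.4   20.1]
```

Request:
play_rows([
  [[0,0,0],[-6,9,0],1],
  [[0,0,0],[-12,18,0],1],
  [[0,0,0],[-15,21,0],1],
  [[0,0,0],[-17,22,0],1],
  [[0,0,0],[-17,22,0],1],
  [[0,0,0],[-15,21,0],1],
  [[0,0,0],[-13,18,0],1],
  [[0,0,0],[-11,14,0],1],
  [[0,0,0],[-6.2,7.4,10],1],
  [[0,0,0],[0,0,10],1],
  [[0,0,0],[0,0,0],1],
  [[0,0,0],[0,0,0],1],
])

```text
t: 11.43
tcp_pos: [0.6132, 0.1856, 0.1391]
tool_rot: [0.673, 0.74, -0.003, -0.002]
force: [0.2, 0.9, -2.7]
finger_gap: 0.643
gripper_force: 48.6
```

Run:
```python
from h import *
delta(.6175,.1861,.115)
p,d=snapshot("side"); cv2.imwrite("pics/side4.png",cv2.resize(p[130:330,180:440,::-1],None,fx=3,fy=3))
```

```text
t 11.43 pos [0.6132 0.1856 0.1391] yaw 95.4 tilt 0.41 gap 0.643 F [ 0.2  0.9 -2.7] -> delta [ 0.1  4.5 24.1]
```

View pics/side4.png

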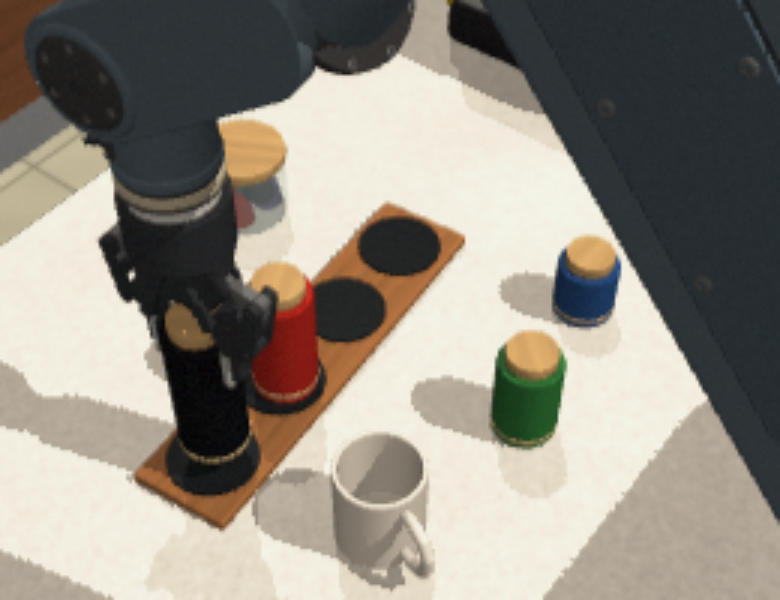

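The black canister is upright above disc_1 (bottom at about (214,450), disc at (213,462)), and red is steady. I'll correct x and lower.

Request:
play_rows([
  [[0,0,0],[0,3,5],1],
  [[0,0,0],[0,0,8],1],
  [[0,0,0],[0,0,6],1],
  [[0,0,0],[0,0,2],1],
  [[0,0,0],[0,0,0],1],
  [[0,0,0],[0,0,0],1],
])

```text
t: 11.98
tcp_pos: [0.619, 0.1857, 0.1205]
tool_rot: [0.673, 0.74, -0.0, -0.0]
force: [0.6, 0.1, -3.1]
finger_gap: 0.646
gripper_force: 48.6
```

Run:
```python
from h import *
delta(.6175,.1861,.115)
```

```text
t 11.98 pos [0.619  0.1857 0.1205] yaw 95.4 tilt 0.03 gap 0.646 F [ 0.6  0.1 -3.1] -> delta [ 0.6 -1.5  5.5]
```

Request:
play_rows([
  [[0,0,0],[0.5,-1,2.5],1],
  [[0,0,0],[0,0,1.5],1],
  [[0,0,0],[0,0,1],1],
  [[0,0,0],[0,0,0],1],
  [[0,0,0],[0,0,0],1],
])

```text
t: 12.4
tcp_pos: [0.6182, 0.1859, 0.1157]
tool_rot: [0.673, 0.74, -0.0, 0.0]
force: [0.9, -0.2, -3.0]
finger_gap: 0.644
gripper_force: 48.6
```

Request:
play_rows([
  [[0,0,0],[0,0,1],1],
  [[0,0,0],[0,0,0],1],
  [[0,0,0],[0,0,0],1],
])

```text
t: 12.65
tcp_pos: [0.6185, 0.1859, 0.1151]
tool_rot: [0.673, 0.74, 0.0, 0.0]
force: [0.1, -1.2, -0.3]
finger_gap: 0.644
gripper_force: 48.7
```

Contact, with the weight unloaded. Releasing and rising.

Request:
play_rows([
  [[0,0,0],[0,0,0.5],0.8],
  [[0,0,0],[0,0,0],0.3],
  [[0,0,0],[0,0,0],0.1],
  [[0,0,0],[0,0,0],0],
  [[0,0,0],[0,0,0],0],
  [[0,0,0],[0,0,0],0],
  [[0,0,0],[0,0,-10],0],
  [[0,0,0],[0,0,-20],0],
  [[0,0,0],[0,0,-25],0],
  [[0,0,0],[0,0,-25],0],
  [[0,0,0],[0,0,-15],0],
  [[0,0,0],[0,0,0],0],
])

```text
t: 13.65
tcp_pos: [0.6209, 0.1864, 0.2143]
tool_rot: [0.673, 0.74, 0.004, 0.003]
force: [0.8, 1.0, -0.3]
finger_gap: 1.002
gripper_force: 0.0
```

Run:
```python
from h import *
delta(.4428,-.004,.2)
```

```text
t 13.65 pos [0.6209 0.1864 0.2143] yaw 95.4 tilt 0.54 gap 1.002 F [ 0.8  1.  -0.3] -> delta [-172.7 -195.5   12.4]
```

Request:
play_rows([
  [[0,0,0],[-9,-12,0],0],
  [[0,0,0],[-18,-20,0],0],
  [[0,0,0],[-22,-25,0],0],
  [[0,0,0],[-24,-26,0],0],
  [[0,0,0],[-24,-26,0],0],
  [[0,0,0],[-24,-26,0],0],
  [[0,0,0],[-24,-26,10],0],
  [[0,0,0],[-18,-20,20],0],
  [[0,0,0],[-9.7,-14.5,25],0],
  [[0,0,0],[0,0,10],0],
  [[0,0,0],[0,0,0],0],
  [[0,0,0],[0,0,0],0],
])

```text
t: 14.65
tcp_pos: [0.4396, -0.0045, 0.1437]
tool_rot: [0.673, 0.739, -0.0, -0.001]
force: [0.8, -0.7, 0.4]
finger_gap: 0.997
gripper_force: 0.0
```

Run:
```python
from h import *
delta(.4428,-.004,.049)
W=cloud("top",snapshot("top")[1])
print(lid(W,.6165,.186,.16)); print(lid(W,.6255,.0916,.135))
```

```text
t 14.65 pos [ 0.4396 -0.0045  0.1437] yaw 95.4 tilt 0.09 gap 0.997 F [ 0.8 -0.7  0.4] -> delta [ 0.1  3.4 94.7]
(np.int64(321), array([0.6192, 0.1844, 0.1602]), array([0.6164, 0.1847, 0.0248]))
(np.int64(313), array([0.6233, 0.089 , 0.1354]), array([0.6215, 0.0864, 0.0248]))
```

Request:
play_rows([
  [[0,0,0],[0,3,10],0],
  [[0,0,0],[0,0,20],0],
  [[0,0,0],[0,0,20],0],
  [[0,0,0],[0,0,20],0],
  [[0,0,0],[0,0,16],0],
  [[0,0,0],[0,0,8],0],
  [[0,0,0],[0,0,0],0],
  [[0,0,0],[0,0,0],0.2],
  [[0,0,0],[0,0,0],0.5],
  [[0,0,0],[0,0,0],1],
  [[0,0,0],[0,0,0],1],
  [[0,0,0],[0,0,0],1],
])

```text
t: 15.7
tcp_pos: [0.4436, -0.0042, 0.0513]
tool_rot: [0.673, 0.74, 0.001, 0.001]
force: [1.2, 0.7, 6.7]
finger_gap: 0.646
gripper_force: 47.9
```

Request:
play_rows([
  [[0,0,0],[0,0,0],1],
  [[0,0,0],[0,0,0],1],
  [[0,0,0],[0,0,0],1],
  [[0,0,0],[0,0,-5],1],
  [[0,0,0],[0,0,-10],1],
  [[0,0,0],[0,0,-16],1],
  [[0,0,0],[0,0,-16],1],
  [[0,0,0],[0,0,-16],1],
  [[0,0,0],[0,0,0],1],
])

```text
t: 16.45
tcp_pos: [0.4442, -0.0044, 0.1155]
tool_rot: [0.673, 0.74, 0.001, 0.002]
force: [-0.2, -1.4, -2.5]
finger_gap: 0.645
gripper_force: 48.3
```

Run:
```python
from h import *
delta(.6345,-.003,.095)
```

```text
t 16.45 pos [ 0.4442 -0.0044  0.1155] yaw 95.4 tilt 0.3 gap 0.645 F [-0.2 -1.4 -2.5] -> delta [-16.5 189.5  21.5]
```

Request:
play_rows([
  [[0,0,0],[-3,12,0],1],
  [[0,0,0],[-3,22,0],1],
  [[0,0,0],[-3,26,0],1],
  [[0,0,0],[-3,26,0],1],
  [[0,0,0],[-3,26,0],1],
  [[0,0,0],[-1.5,26,0],1],
  [[0,0,0],[0,24,0],1],
  [[0,0,0],[0,18,0],1],
  [[0,0,0],[0,9.5,10],1],
  [[0,0,0],[0,0,11],1],
  [[0,0,0],[0,0,0],1],
  [[0,0,0],[0,0,0],1],
])

```text
t: 17.45
tcp_pos: [0.6295, -0.0022, 0.0897]
tool_rot: [0.673, 0.74, -0.002, -0.003]
force: [0.2, 1.0, -3.0]
finger_gap: 0.644
gripper_force: 48.3
```

Request:
play_rows([
  [[0,0,0],[0,0,8],1],
  [[0,0,0],[0,0,8],1],
  [[0,0,0],[0,0,5],1],
  [[0,0,0],[0,0,0],1],
  [[0,0,0],[0,0,0],1],
])

```text
t: 17.87
tcp_pos: [0.6326, -0.0027, 0.0707]
tool_rot: [0.673, 0.74, -0.0, -0.0]
force: [0.3, 0.5, -2.8]
finger_gap: 0.648
gripper_force: 48.3
```

Run:
```python
from h import *
delta(.6345,-.003,.066)
p,d=snapshot("side"); cv2.imwrite("pics/side5.png",cv2.resize(p[130:330,180:440,::-1],None,fx=3,fy=3))
```

```text
t 17.87 pos [ 0.6326 -0.0027  0.0707] yaw 95.4 tilt 0.06 gap 0.648 F [ 0.3  0.5 -2.8] -> delta [-0.5  1.9  4.7]
```

View pics/side5.png

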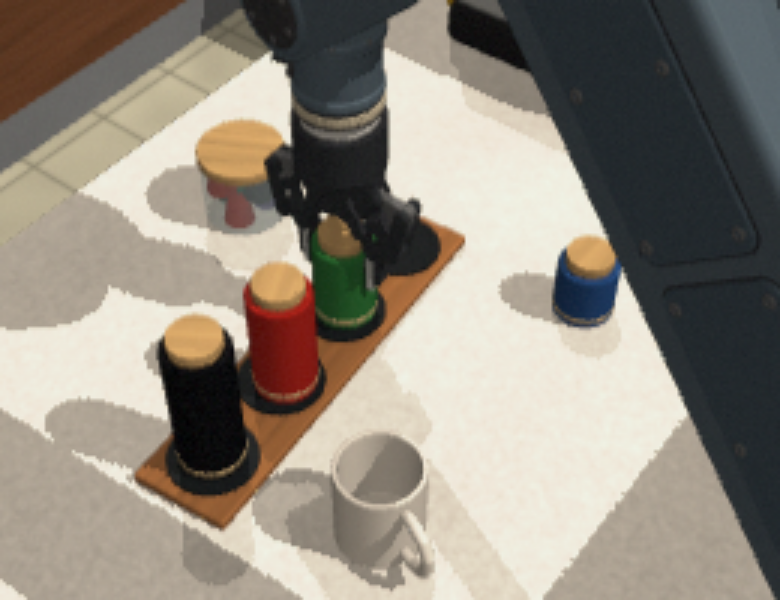

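Black and red stand upright and centred. Green is just above disc_3 at (347,325), and the capsule jar is clear of the finger. Lowering 5 mm.

Request:
play_rows([
  [[0,0,0],[-0.5,2,2],1],
  [[0,0,0],[0,0,2],1],
  [[0,0,0],[0,0,1],1],
  [[0,0,0],[0,0,0],1],
  [[0,0,0],[0,0,0],1],
])

```text
t: 18.33
tcp_pos: [0.6353, -0.003, 0.0663]
tool_rot: [0.673, 0.74, 0.0, 0.0]
force: [-1.0, -0.1, -2.1]
finger_gap: 0.64
gripper_force: 48.5
```

Request:
play_rows([
  [[0,0,0],[0,0,0.5],1],
  [[0,0,0],[0,0,0],1],
])

```text
t: 18.5
tcp_pos: [0.6353, -0.003, 0.0663]
tool_rot: [0.673, 0.74, 0.0, 0.0]
force: [-0.3, -0.5, 1.7]
finger_gap: 0.649
gripper_force: 48.6
```

Request:
play_rows([
  [[0,0,0],[0,0,0],0.6],
  [[0,0,0],[0,0,0],0.3],
  [[0,0,0],[0,0,0],0.1],
  [[0,0,0],[0,0,0],0],
  [[0,0,0],[0,0,0],0],
  [[0,0,0],[0,0,0],0],
  [[0,0,0],[0,0,-10],0],
  [[0,0,0],[0,0,-20],0],
  [[0,0,0],[0,0,-25],0],
  [[0,0,0],[0,0,-25],0],
  [[0,0,0],[0,0,-10],0],
  [[0,0,0],[0,0,0],0],
])

```text
t: 19.5
tcp_pos: [0.6373, -0.0033, 0.1593]
tool_rot: [0.673, 0.74, 0.002, 0.003]
force: [-0.3, -1.1, -0.4]
finger_gap: 1.001
gripper_force: 0.0
```

Run:
```python
from h import *
delta(.474,-.1463,.12)
```

```text
t 19.5 pos [ 0.6373 -0.0033  0.1593] yaw 95.4 tilt 0.41 gap 1.001 F [-0.3 -1.1 -0.4] -> delta [-126.9 -176.3   38.4]
```

Request:
play_rows([
  [[0,0,0],[-7,-11,0],0],
  [[0,0,0],[-14,-20,0],0],
  [[0,0,0],[-18,-24,0],0],
  [[0,0,0],[-18,-24,0],0],
  [[0,0,0],[-18,-24,0],0],
  [[0,0,0],[-18,-24,0],0],
  [[0,0,0],[-16,-23,10],0],
  [[0,0,0],[-11,-17,14],0],
  [[0,0,0],[-6.9,-9.3,14],0],
  [[0,0,0],[0,0,0],0],
  [[0,0,0],[0,0,0],0],
  [[0,0,0],[0,0,0],0],
])

```text
t: 20.5
tcp_pos: [0.4722, -0.1458, 0.1176]
tool_rot: [0.673, 0.74, 0.0, 0.0]
force: [0.2, -0.6, -0.4]
finger_gap: 0.996
gripper_force: 0.0
```

Run:
```python
from h import *
delta(.474,-.1463,.026)
```

```text
t 20.5 pos [ 0.4722 -0.1458  0.1176] yaw 95.4 tilt 0.02 gap 0.996 F [ 0.2 -0.6 -0.4] -> delta [-0.7  1.7 91.6]
```

Request:
play_rows([
  [[0,0,0],[-0.5,1.5,12],0],
  [[0,0,0],[0,0,20],0],
  [[0,0,0],[0,0,20],0],
  [[0,0,0],[0,0,20],0],
  [[0,0,0],[0,0,12],0],
  [[0,0,0],[0,0,7],0],
  [[0,0,0],[0,0,0],0],
  [[0,0,0],[0,0,0],0.2],
  [[0,0,0],[0,0,0],0.5],
  [[0,0,0],[0,0,0],1],
  [[0,0,0],[0,0,0],1],
  [[0,0,0],[0,0,0],1],
])

```text
t: 21.5
tcp_pos: [0.474, -0.1466, 0.0279]
tool_rot: [0.673, 0.74, 0.0, 0.001]
force: [0.8, 2.4, 5.6]
finger_gap: 0.644
gripper_force: 47.7
```

Request:
play_rows([
  [[0,0,0],[0,0,0],1],
  [[0,0,0],[0,0,0],1],
  [[0,0,0],[0,0,0],1],
  [[0,0,0],[0,0,-5],1],
  [[0,0,0],[0,0,-10],1],
  [[0,0,0],[0,0,-16],1],
  [[0,0,0],[0,0,-16],1],
  [[0,0,0],[0,0,-16],1],
  [[0,0,0],[0,0,0],1],
])

```text
t: 22.25
tcp_pos: [0.4744, -0.1471, 0.0925]
tool_rot: [0.673, 0.74, 0.001, 0.003]
force: [0.8, 0.4, -2.4]
finger_gap: 0.646
gripper_force: 48.2
```

Run:
```python
from h import *
delta(.6435,-.0976,.072)
```

```text
t 22.25 pos [ 0.4744 -0.1471  0.0925] yaw 95.4 tilt 0.3 gap 0.646 F [ 0.8  0.4 -2.4] -> delta [ 33.4 172.9  21.1]
```

Request:
play_rows([
  [[0,0,0],[3,11,0],1],
  [[0,0,0],[5,20,0],1],
  [[0,0,0],[5,24,0],1],
  [[0,0,0],[5,24,0],1],
  [[0,0,0],[5,24,0],1],
  [[0,0,0],[5,24,0],1],
  [[0,0,0],[5.4,21,0],1],
  [[0,0,0],[0,15,0],1],
  [[0,0,0],[0,9.9,10],1],
  [[0,0,0],[0,0,11],1],
  [[0,0,0],[0,0,0],1],
  [[0,0,0],[0,0,0],1],
])

```text
t: 23.25
tcp_pos: [0.6391, -0.0961, 0.0661]
tool_rot: [0.673, 0.74, -0.002, -0.003]
force: [-0.7, -0.2, -3.2]
finger_gap: 0.645
gripper_force: 48.3
```

Request:
play_rows([
  [[0,0,0],[0,0,8],1],
  [[0,0,0],[0,0,8],1],
  [[0,0,0],[0,0,5],1],
  [[0,0,0],[0,0,0],1],
  [[0,0,0],[0,0,0],1],
])

```text
t: 23.67
tcp_pos: [0.6415, -0.0968, 0.0472]
tool_rot: [0.673, 0.74, -0.0, -0.001]
force: [0.1, 0.4, -2.4]
finger_gap: 0.641
gripper_force: 48.3
```

Run:
```python
from h import *
delta(.6435,-.0976,.042)
```

```text
t 23.67 pos [ 0.6415 -0.0968  0.0472] yaw 95.4 tilt 0.07 gap 0.641 F [ 0.1  0.4 -2.4] -> delta [-1.   1.9  5.2]
```

Request:
play_rows([
  [[0,0,0],[-0.7,2,2],1],
  [[0,0,0],[0,0,1.5],1],
  [[0,0,0],[0,0,1],1],
  [[0,0,0],[0,0,0],1],
  [[0,0,0],[0,0,0],1],
])

```text
t: 24.08
tcp_pos: [0.6442, -0.0972, 0.0433]
tool_rot: [0.673, 0.74, 0.0, 0.0]
force: [0.8, -0.1, -2.6]
finger_gap: 0.647
gripper_force: 48.3
```

Request:
play_rows([
  [[0,0,0],[0,0,0.5],1],
  [[0,0,0],[0,0,0],1],
])

```text
t: 24.25
tcp_pos: [0.6443, -0.0973, 0.043]
tool_rot: [0.673, 0.74, 0.0, 0.0]
force: [0.4, -0.0, -1.1]
finger_gap: 0.647
gripper_force: 48.6
```

Touching and nearly unloaded. I'll go down another 0.5 mm, release and rise.

Request:
play_rows([
  [[0,0,0],[0,0,0.5],1],
  [[0,0,0],[0,0,0],0.3],
  [[0,0,0],[0,0,0],0.1],
  [[0,0,0],[0,0,0],0],
  [[0,0,0],[0,0,0],0],
  [[0,0,0],[0,0,0],0],
  [[0,0,0],[0,0,-10],0],
  [[0,0,0],[0,0,-20],0],
  [[0,0,0],[0,0,-25],0],
  [[0,0,0],[0,0,-30],0],
  [[0,0,0],[0,0,-30],0],
  [[0,0,0],[0,0,-30],0],
])

```text
t: 25.25
tcp_pos: [0.6439, -0.0972, 0.1892]
tool_rot: [0.673, 0.74, 0.0, 0.0]
force: [0.2, 0.3, -0.7]
finger_gap: 1.0
gripper_force: 0.0
```

Request:
play_rows([
  [[0,0,0],[-10,-25,-10],0],
  [[0,0,0],[-15,-35,0],0],
  [[0,0,0],[-20,-35,0],0],
  [[0,0,0],[-25,-30,0],0],
  [[0,0,0],[-30,-25,0],0],
  [[0,0,0],[-30,-25,0],0],
  [[0,0,0],[-30,-20,0],0],
  [[0,0,0],[-30,-15,0],0],
  [[0,0,0],[-20,-10,0],0],
  [[0,0,0],[0,0,0],0],
  [[0,0,0],[0,0,0],0],
  [[0,0,0],[0,0,0],0],
])

```text
t: 26.25
tcp_pos: [0.4449, -0.3263, 0.1975]
tool_rot: [0.673, 0.74, 0.0, -0.0]
force: [0.8, -0.3, -0.7]
finger_gap: 0.999
gripper_force: 0.0
```

Run:
```python
from h import *
p,dt=snapshot("top"); cv2.imwrite("pics/top6.png",cv2.resize(p[110:350,60:380,::-1],None,fx=2.5,fy=2.5))
p,ds=snapshot("side"); cv2.imwrite("pics/side6.png",p[:,:,::-1])
D=[(.6175,.1851,.16),(.6265,.0905,.135),(.6355,-.004,.11),(.6445,-.0986,.085)]
for x,y,z in D:
    for n,d,o in(("top",dt,(0,0)),("side",ds,(-.0025,.0016))):
        c,m,e=lid(cloud(n,d),x,y,z); print(n,c,m,"off mm",((m[:2]-[x+o[0],y+o[1]])*1000).round(1))
s=sense();print(s["tcp_pos"],s["t"])
```

```text
top 314 [0.6195 0.1848 0.1603] off mm [ 2.  -0.3]
side 264 [0.6162 0.1867 0.1592] off mm [1.2 0. ]
top 309 [0.6235 0.089  0.1353] off mm [-3.  -1.5]
side 227 [0.6206 0.0916 0.1341] off mm [-3.4 -0.5]
top 292 [ 0.636  -0.0028  0.1107] off mm [0.5 1.2]
side 191 [ 0.6328 -0.0008  0.109 ] off mm [-0.2  1.6]
top 286 [ 0.6451 -0.0985  0.0854] off mm [0.6 0.1]
side 162 [ 0.6422 -0.0965  0.0841] off mm [0.2 0.5]
[ 0.44522615 -0.32559127  0.19734167] 26.35
```

View pics/side6.png

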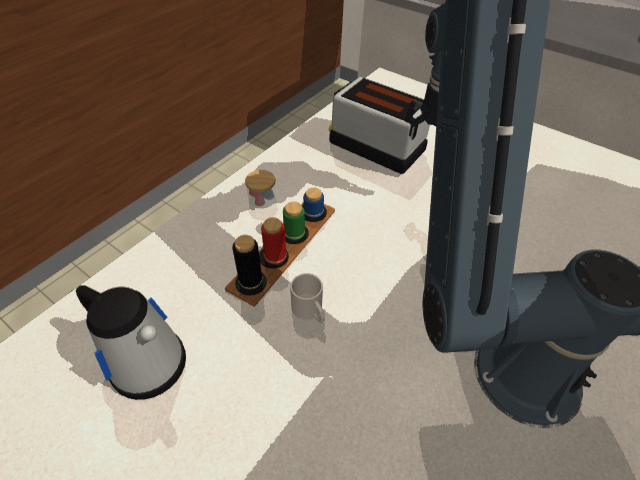

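View pics/top6.png

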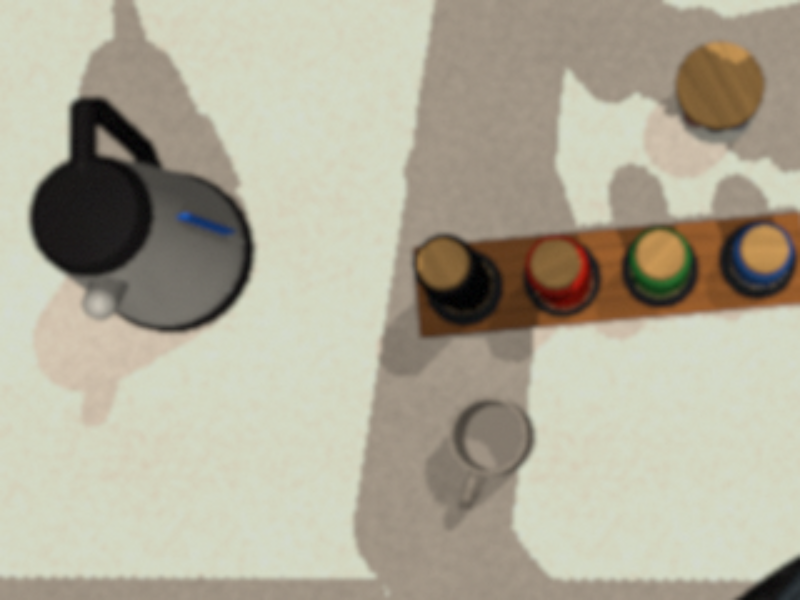

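All four canisters stand upright within about 3.5 mm of their disc centres, in the order black, red, green, blue from the kettle's end: side view (248,262), (274,242), (293,222), (314,204). The kettle and mug are where they were, and the gripper touches nothing.

```bash
python3 -c "
from station import *
print(sign_off())"
```

```text
the job is handed in; nothing more can be done
None
```

The four canisters stand upright on their discs, black, red, green, blue from the kettle's end, each within about 3.5 mm of centre by the cameras; the kettle and mug were not moved, and the job was handed in at about 26 s.

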